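# Set up the shop lantern on its board

## Task

The power is out in the shop. The lantern's wooden board lies flush in the dark wooden dock: press down its end next to the red dot so that the other end tips up, take the board out by the raised part and lay it flat, hollow upwards, in the middle of the green mat. Then lift the orange lantern out of its black ring and set it gently, upright, into the board's round hollow; let go of it, never tip it over, and leave the calculator, phone and cup where they are.

Things in the scene. Friction and masses are not known exactly. Their poses are not given: they have to be found in the camera images.
- dock: Fixed dark wooden block, 211 (x) x 84 (y) x 45 mm high, with a well in its top where the board lies flush. Origin on the underside, below the board's centre; the block spans x -116 to +95 mm. The well is 64 mm wide, from x -90 to +82 mm. The end to press is the -x end, marked by a red dot 18 mm across on the rim at x = -103 mm. Any yaw, left or right of the robot.
- press_point (a point): Where to press: fixed point of the dock at its x = -70 mm, on top of the flush board (45 mm above the table). Takes 4 to 9 N; push 11 to 14 mm below flush until the stop. Axes are the dock's.
- rocker (a joint): Tilt (rad) of the hidden rocker on which the board lies loose: 0 = board level and flush, 0.40 = fully tipped, at the stop. Its pivot runs along the dock's y axis at dock x = -30 mm, 26 mm above the table, 3 mm under the board. Pressing the board's -x end tips it: the +x part rises. A stiff hinge keeps it tipped when let go.
- board_center (a point): Centre (half-way up) of the loose light-wood board, 160 (x) x 60 (y) x 16 mm, 0.12-0.2 kg, z up, axes along the dock's at the start, 2 mm gaps at the sides. In its top's middle: a round dark-lined dish, 41 mm wide, 11 mm deep. Tipped fully, its +x half clears the dock (28 mm from its centre the underside is 6 mm above the dock's top): grip it there across the 60 mm width.
- mat: Fixed flat green mat, 220 (x) x 160 (y) x 3 mm; origin at the centre of its underside, z up, any yaw; on the other side of the lantern from the dock.
- ring: Fixed black ring, 80 mm outside and 48 mm inside diameter, 16 mm high, in which the lantern stands at the start; origin at the centre of its underside.
- lantern_center (a point): Axis point of the loose lantern, 62 mm above its lowest point; z along the lantern, up. 125 mm tall, 0.28-0.46 kg: heavy orange ball base 64 mm in diameter, above it a white cylinder 48 mm in diameter (46 to 112 mm up; grip here), an orange cap 50 mm in diameter to 122 mm, a small black button. Seated in the board's dish this point is 62 mm above the board's centre point.
- calculator: Grey calculator, 100 x 150 x 25 mm, origin at the centre of its underside; leave it.
- phone: Flat blue phone, 150 x 73 x 9 mm, origin at the centre of its underside; leave it.
- cup: White paper-type coffee cup, 72 mm across the rim, 68 mm high, origin at the centre of its underside; leave it.
There are look-alikes about, which are no part of the job. What is shaped like the ring but purple, turquoise or yellow is not meant.

How it is judged:
On the way, in this order (a step that is already met when the one before it is completed fails the run):
1. the board's end is pressed down and its other end is tipped up (value of joint rocker above 0.25 rad and angle between board_center's own z axis and vertical above 0.2 rad), for 0.2 s.
2. the board lies flat on the mat, hollow up, let go (horizontal distance between board_center and mat below 0.05 m and height (world z) of board_center below 0.015 m and angle between board_center's own z axis and vertical below 0.08 rad and contact force between the fingers and board below 0.1 N), for 0.2 s.
3. the lantern is lifted out of the ring (height (world z) of lantern_center above 0.095 m and contact force between lantern and ring below 0.05 N), for 0.1 s.
At the end, for the whole second after the job is handed in: The board lies flat (within 5 degrees), hollow up, on the mat, its centre within 50 mm of the mat's centre; the lantern stands in its hollow, upright within 8 degrees, its middle within 12 mm of the board's centre seen from above and sunk into the hollow; both are at rest (horizontal distance between board_center and mat below 0.05 m and height (world z) of board_center below 0.015 m and angle between board_center's own z axis and vertical below 0.08 rad and horizontal distance between lantern_center and board_center below 0.012 m and z of lantern_center in the frame of board_center below 0.065 m and angle between lantern_center's own z axis and vertical below 0.15 rad and linear speed of each of lantern, board below 0.02 m/s); the robot touches nothing.
It fails at once if the lantern is tipped over (angle between lantern_center's own z axis and vertical above 0.8 rad).
It fails at once if the lantern is dropped (falls freely, faster than 0.6 m/s, about 20 mm of fall) (linear speed of lantern above 0.6 m/s and contact force between the fingers and lantern below 0.05 N).
It fails at once if the lantern is rammed into the board (over 90 N) (contact force between lantern and board above 90 N).
It fails at once if the calculator, phone or cup is moved more than 30 mm (distance of any of calculator, phone, cup from where it was at the start of the episode above 0.03 m).
It also fails if it takes over 72 s, if anything falls off the work surface, if the arm or the gripper's body presses on something with over 40 N, if the wrist force passes 120 N, or if a joint passes its speed limit or range.

## Robot

A 7-joint arm with a two-finger parallel gripper is mounted at the origin on the work surface. World frame = base frame: x ahead of the robot, y to its left, z up, the work surface at z = 0. Lengths are in m, angles in rad, forces in N, time in s.
With the tool pointing down it reaches from about 0.4 to 0.9 m from the base axis. Payload 5.5 kg.
Tool frame: the origin (TCP) lies at the very end of the fingers, on their centre line; the grasp point (between the pads) lies 19 mm behind it; z points along the fingers, x is the direction in which the jaws open and shut, and the axes are right-handed (so a half turn about z gives the same grasp; the last joint's range is limited). The gripper opens to 92 mm and grips with 3 to 60 N. Pads are 19 mm wide; open, the fingers measure 130 mm over their backs; the gripper's body (75 mm by 190 mm) begins 47 mm behind the grasp point.
Start: joints at [1.484, 0.501, -0.427, 1.55, 0.221, 1.138, -0.21], TCP at [0.223, -0.611, 0.188] pointing down, gripper open.
Joint ranges: [-2.88, 2.88], [-0.31, 2.03], [-1.54, 1.56], [0.2, 2.42], [-1.41, 4.55], [0.19, 2.02], [-2.57, 2.57]. Speed limits (rad/s): [2.57, 2.57, 3.14, 3.14, 3.14, 3.14, 3.14].

## Interface

Orientations are given as a unit quaternion [w, x, y, z].
In Python, from workcell import * gives the robot as it stands.
- The arm moves only by the shell command python3 -m creep 'ROWS' [FORCE]. ROWS is text: rows parted by semicolons, each of 5 numbers parted by spaces: the closure, from 0 (fully open) to 1 (shut), then the shift along the world's x, y, z in cm, then the turn about the world's z in degrees. A call has 1 to 12 rows; each row is the pose to reach, as a shift and turn from the pose measured when the call began; what a row does not reach only later rows make up. A row lasts 1/10 s, in which the tool goes at most 50 mm and 8.59 degrees, less where a joint would pass 70% of its speed; a pose out of reach is approached as far as the arm can. A call with a gripper value outside its range is refused whole. The fingers move at their own pace and stop on an object; FORCE is the grip in N (left out, the last holds). Time passes only in rows, so rows that repeat a pose let the fingers close. It gives the time, the measured TCP pose, the force and the opening at its end, in the units of the state.
- sense(): the state, without advancing time (a new reading comes with each control period).
- grab_frame(name): name is "scene" or "top"; returns a dict with "frame" (384x512x3 uint8, blue, green, red), "z_map" (384x512 float32, m along the optical axis (not along the pixel's ray), 0 where there is no reading), "fx", "fy", "cx", "cy" (pixels), "extrinsics" (4x4, takes a point from camera to world coordinates). Camera axes: x right, y up, looking along -z (the intrinsics and any distortion apply to the point x, -y, -z); pixel columns grow to the right and rows downward; lengths in m; the calibration is good to about 2 mm. A picture is of the moment at which its call begins.
- hand_in(): hands the job in, once; it reports no verdict.
Trained networks look in a picture, given as the dict that the camera call returned (one of the last four; its "shot" number tells which), for a name from the list of things; names that differ only in an ending like _2 or _b are one class to them, and where a whole thing is asked for, a point or a joint stands for the part that bears it (a point fixed in the world has none). Each returns a list of dicts, best first, with "conf" (0 to 1); they miss things now and then, are a little off and sometimes report something else, mostly with a low value. They report only what shows in the picture. A call takes as long as a camera call. They do not tell look-alikes from the thing itself.
- boxes_of(picture, query): "rect" ([left, top, width, height] in pixels, round what is visible of it).
- outline_of(picture, query): "mask" (384x512 bool, what is visible of it) and "rect" ([left, top, width, height] in pixels, round what is visible of it).
- place_of(picture, query): "centre" ([column, row] in pixels: a listed point, or the origin of a listed thing).
The state is a dict: "t": time; "joints": joint angles; "joint_velocities": joint speeds; "effort": joint torques, N m; "tool_pos": TCP position; "eef_rot": TCP orientation; "force": force on the tool from outside, world axes, zero at the start; "moment": the same for the moment, N m; "gripper_width": finger opening in m.
Only numpy, scipy, OpenCV 4.12 (cv2) and the standard library are available. Lean on these libraries where they do the work, as an engineer would, in place of code of your own. Each camera call takes 0.05 s, during which the arm holds its last target. There are 200 camera calls.

## Working session

There is one attempt and no reset: what is moved stays moved. The work goes in short steps, Python scripts to look and compute and a shell command to move; the robot and the scene stay as the last step left them, time stands still between calls to the robot, and variables do not carry over. Pictures are saved under pics/ and viewed, about 8 in all and at most 12, crops included, and the job is handed in when it is done.

```bash
mkdir -p pics; cat > h.py <<'E'
from workcell import *
import numpy as np, cv2
def world(p,u,v,z=None):
    u,v=np.atleast_1d(u).astype(float),np.atleast_1d(v).astype(float)
    if z is None: z=p["z_map"][v.round().astype(int),u.round().astype(int)]
    c=np.stack([(u-p["cx"])/p["fx"]*z,-(v-p["cy"])/p["fy"]*z,-z*np.ones_like(u)],1)
    E=np.array(p["extrinsics"]); return c@E[:3,:3].T+E[:3,3]
def onplane(p,u,v,h):
    E=np.array(p["extrinsics"]); a=world(p,u,v,1.0)-E[:3,3]
    return E[:3,3]+a*((h-E[2,3])/a[:,2:3])
def maskpts(p,m):
    v,u=np.nonzero(m&(p["z_map"]>0)); return world(p,u,v)
E
python3 - <<'E'
from h import *
s=sense();print({k:np.round(v,3) for k,v in s.items()})
ims=[]
for n in("scene","top"):
    p=grab_frame(n);ims.append(p["frame"]);print(n,[k for k in p],np.round(p["extrinsics"],3).tolist(),p["fx"],p["cx"],p["cy"])
    for q in("dock","board_center","mat","ring","lantern_center","calculator","phone","cup"):
        r=place_of(p,q)
        for d in r[:4]:
            u,v=d["centre"]
            ok=0<=u<512 and 0<=v<384
            print(q,np.round(d["centre"]),round(d["conf"],2),np.round(world(p,u,v)[0],3) if ok else None)
cv2.imwrite("pics/a.png",cv2.resize(ims[0],(800,600)));cv2.imwrite("pics/b.png",cv2.resize(ims[1],(800,600)))
E
```

```text
{'t': np.float64(0.0), 'joints': array([ 1.484,  0.502, -0.427,  1.551,  0.221,  1.138, -0.21 ]), 'joint_velocities': array([-0.   , -0.   ,  0.001,  0.001, -0.001,  0.001,  0.   ]), 'effort': array([ 0.0000e+00, -5.6658e+01, -5.8150e+00, -2.7911e+01, -6.8000e-02,
        3.1000e-02,  0.0000e+00]), 'tool_pos': array([ 0.222, -0.61 ,  0.187]), 'eef_rot': array([-0.001,  0.819, -0.573, -0.001]), 'force': array([-0.276,  0.395, -0.329]), 'moment': array([-0.026,  0.005,  0.012]), 'gripper_width': np.float64(0.092)}
scene ['frame', 'z_map', 'fx', 'fy', 'cx', 'cy', 'extrinsics', 'shot'] [[0.708, -0.39, 0.589, 1.222], [0.706, 0.379, -0.598, -0.638], [0.01, 0.839, 0.544, 0.663], [0.0, 0.0, 0.0, 1.0]] 396.2271091977446 264.10141702584707 192.5288389238372
dock [183. 251.] 0.89 [ 0.578 -0.259  0.026]
dock [331. 239.] 0.37 [0.798 0.036 0.021]
board_center [180. 234.] 0.82 [ 0.53  -0.233  0.033]
mat [308. 174.] 0.74 [0.528 0.274 0.001]
ring [265. 229.] 0.96 [ 0.632 -0.036 -0.001]
ring [288. 212.] 0.9 [ 0.623  0.068 -0.002]
ring [209. 193.] 0.75 [ 0.408 -0.047  0.016]
ring [238. 210.] 0.65 [ 0.5
[... 160 characters left out ...]
0.008]
cup [373. 183.] 0.79 [0.723 0.354 0.017]
top ['frame', 'z_map', 'fx', 'fy', 'cx', 'cy', 'extrinsics', 'shot'] [[0.026, 0.991, -0.132, 0.411], [-1.0, 0.026, 0.002, 0.033], [0.006, 0.132, 0.991, 1.347], [0.0, 0.0, 0.0, 1.0]] 475.4392381775479 260.3765668461147 198.64450852087543
dock [358. 219.] 0.97 [ 0.536 -0.241  0.035]
board_center [355. 217.] 0.64 [ 0.542 -0.234  0.033]
mat [176. 221.] 0.61 [0.52  0.266 0.005]
ring [287. 178.] 0.96 [ 0.653 -0.045 -0.002]
ring [245. 185.] 0.96 [0.628 0.075 0.002]
ring [278. 275.] 0.7 [ 0.378 -0.025 -0.   ]
ring [276. 228.] 0.62 [ 0.499 -0.012  0.125]
lantern_center [274. 225.] 0.86 [ 0.506 -0.008  0.127]
phone [338. 141.] 0.72 [ 0.763 -0.189  0.009]
```

View pics/a.png

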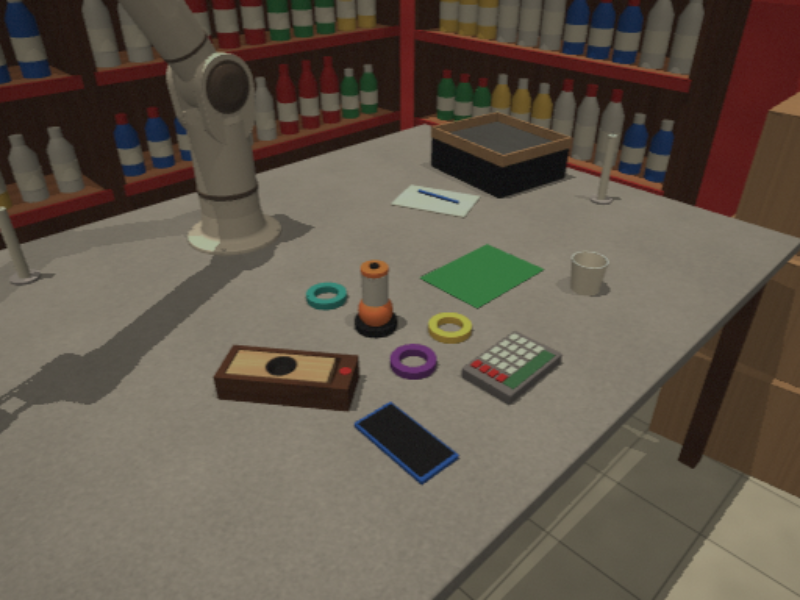

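View pics/b.png

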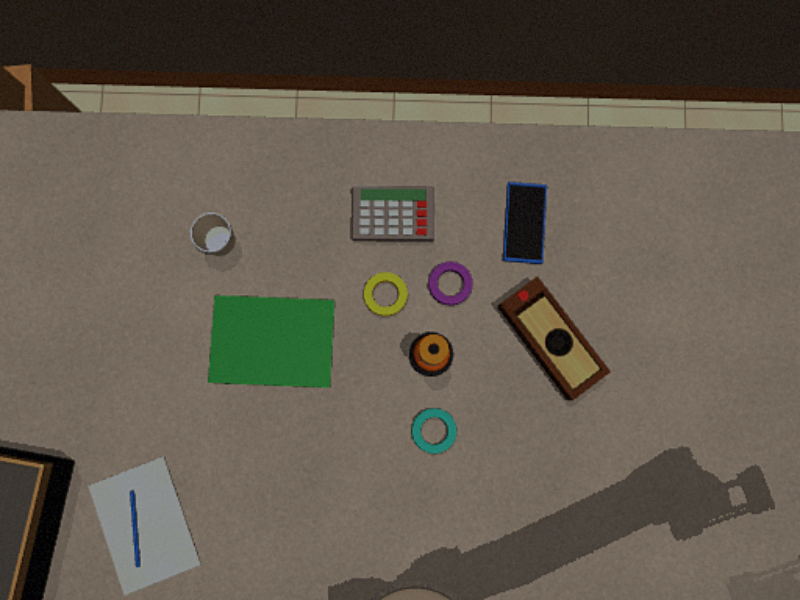

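The top view (shown 800x600) has the dock at about (553,338) with its red dot at (523,296). The lantern stands in the black ring at (431,353), and the green mat is at (272,341). There are four rings: yellow (385,293), purple (450,283) and turquoise (434,430) are look-alikes, and the black one under the lantern is the one meant. Next I'll measure precisely and confirm in a crop.

```bash
python3 - <<'E'
from h import *
P={n:grab_frame(n) for n in("top","scene")}
def cen(m): 
    n,l,st,c=cv2.connectedComponentsWithStats(m.astype(np.uint8)); i=1+np.argmax(st[1:,4]); return c[i],l==i
crops=[]
for n,p in P.items():
    f=p["frame"].astype(int);b,g,r=f[...,0],f[...,1],f[...,2]
    vv,uu=np.mgrid[:384,:512]
    mk=outline_of(p,"dock")[0]["mask"]; mk=cv2.dilate(mk.astype(np.uint8),np.ones((7,7)))>0
    red,_=cen(mk&(r>100)&(g<60)&(b<60)); 
    R=onplane(p,*red,.045)[0]
    br,bm=cen(mk&(r>140)&(g>100)&(r>b+30))
    W=maskpts(p,bm); 
    h,_=cv2.findContours(bm.astype(np.uint8),0,1); h=max(h,key=len)[:,0]
    C=onplane(p,h[:,0],h[:,1],.045)[:,:2].astype(np.float32)
    rect=cv2.minAreaRect(C*1000)
    print(n,"red",np.round(R,4),"board depth z",np.round(np.median(W[:,2]),4),"rect",np.round(rect[0],1),np.round(rect[1],1),rect[2])
    d=np.array(rect[0])/1000-R[:2];print(" dist",np.linalg.norm(d),"yaw",np.degrees(np.arctan2(d[1],d[0])))
    gm=cen((g>r+40)&(g>b+30)&(g>80))[1] 
    h,_=cv2.findContours(gm.astype(np.uint8),0,1); h=max(h,key=len)[:,0]
    rect=cv2.minAreaRect((onplane(p,h[:,0],h[:,1],.003)[:,:2]*1000).astype(np.float32));print(" mat",rect)
    lm=outline_of(p,"lantern_center")[0]["mask"]; L=maskpts(p,lm)
    T=L[(L[:,2]>.112)];print(" lantern top z",np.percentile(L[:,2],[50,95,99.5]).round(4),"cap centre mean",((T.max(0)+T.min(0))/2).round(4),(T.max(0)-T.min(0)).round(3),len(T))
    s=L[(L[:,2]>.055)&(L[:,2]<.105)]
    if len(s)>20:
        # circle fit r=24
        from scipy.optimize import least_squares
        o=least_squares(lambda c:np.hypot(s[:,0]-c[0],s[:,1]-c[1])-.024,T[:,:2].mean(0),loss="soft_l1",f_scale=.002);print(" cyl fit",o.x,len(s))
    for q in("ring",):
        pass
    u0,v0=(200,150) if n=="top" else (120,140)
    crops.append(cv2.resize(p["frame"][v0:v0+120,u0:u0+210],None,fx=3.8,fy=3.8,interpolation=cv2.INTER_CUBIC)[:,:798][:300 if 0 else 456])
cv2.imwrite("pics/c.png",cv2.resize(np.vstack(crops),(525,600)))
E
```

```text
top red [ 0.6185 -0.1752  0.045 ] board depth z 0.0463 rect [ 536.7 -237.8] [158.3  57.4] 37.681556701660156
 dist 0.10303595953171556 yaw -142.55284927453303
 mat ((529.5381469726562, 274.3222351074219), (218.9352569580078, 159.2801513671875), 89.2398910522461)
 lantern top z [0.1264 0.132  0.1363] cap centre mean [ 0.5119 -0.0146  0.1269] [0.047 0.047 0.019] 291
 cyl fit [ 0.51148728 -0.01486435] 49
scene red [ 0.6195 -0.1763  0.045 ] board depth z 0.0437 rect [ 539.3 -239.6] [157.6  57.6] 37.75928497314453
 dist 0.10218088805534092 yaw -141.7292885937264
 mat ((533.1085205078125, 268.745361328125), (218.3860626220703, 157.29669189453125), 89.16065979003906)
 lantern top z [0.0783 0.1257 0.1289] cap centre mean [ 0.5176 -0.0169  0.1207] [0.048 0.048 0.017] 182
 cyl fit [ 0.51333838 -0.01511777] 252
```

View pics/c.png

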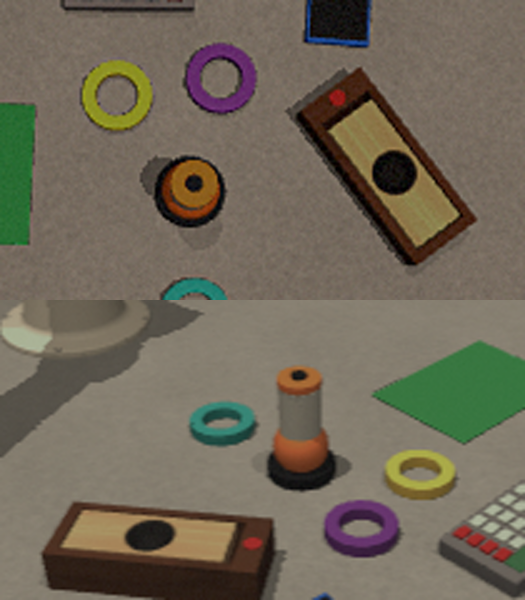

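The crop confirms it. The red dot is at the dock's upper-left end in the top view, and the lantern stands in the black ring. The dock is centred at about (0.538,-0.239) with +x heading at -142.2°, so the press point is (0.593,-0.196). First move: go above it, fingers closed, yaw +17.7°.

```bash
python3 -m creep '1 10 11 2 6;1 20 22 0 12;1 37.1 41.4 0 17.7;1 37.1 41.4 0 17.7;1 37.1 41.4 0 17.7;1 37.1 41.4 0 17.7;1 37.1 41.4 0 17.7;1 37.1 41.4 0 17.7;1 37.1 41.4 0 17.7;1 37.1 41.4 -6 17.7;1 37.1 41.4 -11 17.7;1 37.1 41.4 -11 17.7' 20; python3 -m creep '1 0 0 0 0;1 0 0 0 0' 20
```

```text
t: 2.4
tool_pos: [0.5931, -0.1984, 0.0836]
eef_rot: [-0.0, 0.898, -0.44, 0.001]
force: [0.7, -0.2, -0.1]
gripper_width: 0.0018
t: 2.6
tool_pos: [0.5927, -0.1971, 0.0826]
eef_rot: [-0.0, 0.899, -0.439, 0.0]
force: [0.4, -0.2, 0.3]
gripper_width: 0.0009
```

```bash
python3 -m creep '1 0 0 -2 0;1 0 0 -3 0;1 0 0 -3.5 0;1 0 0 -3.9 0;1 0 0 -4.2 0;1 0 0 -4.5 0;1 0 0 -4.8 0;1 0 0 -4.9 0;1 0 0 -4.9 0;1 0 0 -4.9 0'; python3 - <<'E'
from h import *
p=grab_frame("scene");cv2.imwrite("pics/d.png",cv2.resize(p["frame"][180:300,100:270],(765,540)))
E
```

```text
t: 3.6
tool_pos: [0.5928, -0.197, 0.0337]
eef_rot: [-0.0, 0.899, -0.439, 0.0]
force: [-0.5, 0.0, -0.4]
gripper_width: 0.0004
```

View pics/d.png

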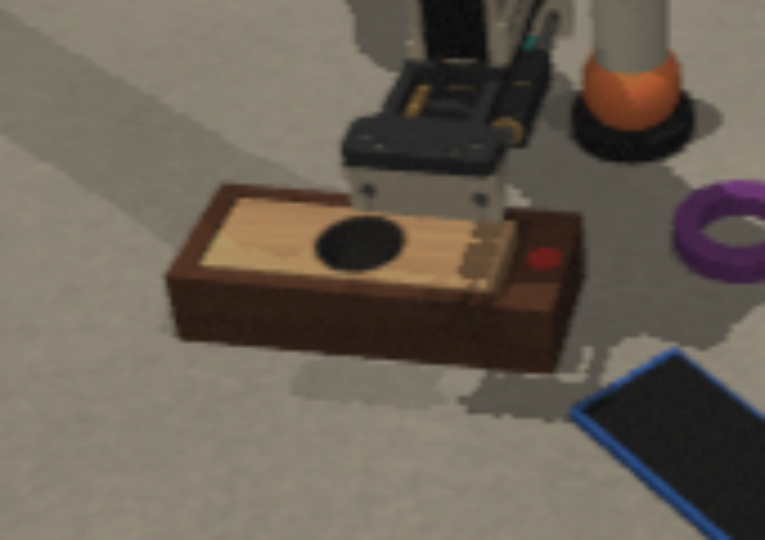

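The board still looks level and the force is about zero, with the fingers near the board's far long edge at about (430,215). I'll check where the TCP projects in both views.

```bash
python3 - <<'E'
from h import *
s=sense();print(s["tool_pos"],s["force"],s["joints"])
out=[]
for n in("scene","top"):
    p=grab_frame(n);E=np.linalg.inv(np.array(p["extrinsics"]))
    im=cv2.resize(p["frame"],None,fx=4,fy=4)
    for X,c in((s["tool_pos"],(255,0,255)),((.593,-.196,.045),(0,255,0)),((.538,-.2387,.045),(255,255,0)),((.619,-.1757,.045),(255,255,255))):
        x=E[:3,:3]@np.array(X)+E[:3,3];u=p["fx"]*x[0]/-x[2]+p["cx"];v=p["fy"]*-x[1]/-x[2]+p["cy"]
        cv2.circle(im,(int(u*4+2),int(v*4+2)),4,c,-1);print(n,np.round([u,v],1))
        if X[2]==.045 and X[0]==.593:c0=(int(u),int(v))
    u,v=c0; out.append(im[(v-38)*4:(v+37)*4,(u-60)*4:(u+60)*4])
    b=place_of(p,"board_center");print([ (np.round(d["centre"]),d["conf"]) for d in b[:2]])
cv2.imwrite("pics/e.png",np.vstack(out))
E
```

```text
[ 0.59288211 -0.1970367   0.03373303] [-0.95793657 -0.4259768  -0.40501609] [ 0.68235826  0.67249441 -0.55645727  1.72434571  0.44339365  0.87248963
 -0.9753967 ]
scene [207.3 239.3]
scene [207.3 235.6]
scene [179.7 233.1]
scene [220.5 236.7]
[(array([181., 236.]), 0.78), (array([374., 182.]), 0.49)]
top [341.7 198.5]
top [342.  197.9]
top [357.5 218.1]
top [334.7 188.4]
[(array([358., 219.]), 0.91)]
```

View pics/e.png

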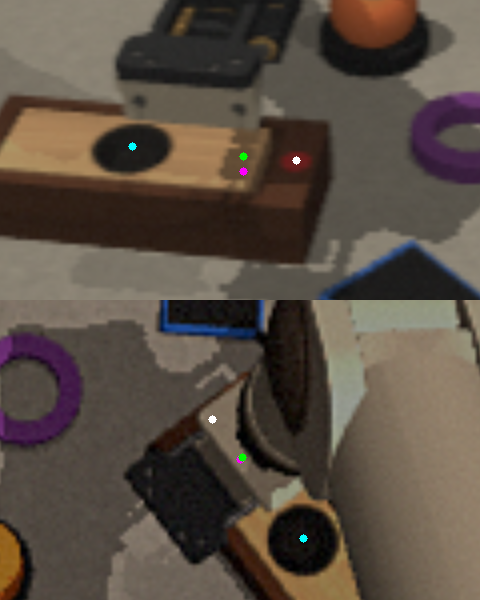

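```bash
python3 - <<'E'
from h import *
p=grab_frame("scene")
im=p["frame"].copy();cv2.imwrite("pics/f.png",cv2.resize(im[60:300,90:410],(800,600)))
W=maskpts(p,np.ones((384,512),bool));o=np.array([.538,-.2387]);a=np.radians(-142.2)
ux=np.array([np.cos(a),np.sin(a)]);uy=np.array([-ux[1],ux[0]])
D=np.c_[(W[:,:2]-o)@ux,(W[:,:2]-o)@uy,W[:,2]]*1000
for z in range(20,180,10):
    m=(D[:,2]>z)&(D[:,2]<z+10)&(abs(D[:,0]+30)<120)&(abs(D[:,1])<130)
    d=D[m]
    if len(d)>5: print(z,len(d),"x",np.percentile(d[:,0],[2,50,98]).round(),"y",np.percentile(d[:,1],[2,50,98]).round())
E
```

```text
20 295 x [-116.  -26.   85.] y [-33.  41.  44.]
30 424 x [-116.   -8.   83.] y [-32.  40.  44.]
40 1618 x [-114.  -15.   86.] y [-40.   8.  43.]
130 39 x [-106.  -78.  -35.] y [-80.  87.  90.]
140 179 x [-107.  -86.  -36.] y [-80.  87.  90.]
150 253 x [-107.  -96.  -35.] y [-78.  30.  90.]
160 271 x [-107.  -77.  -36.] y [-78.  32.  96.]
170 621 x [-106.  -78.  -38.] y [-87.  70.  97.]
```

View pics/f.png

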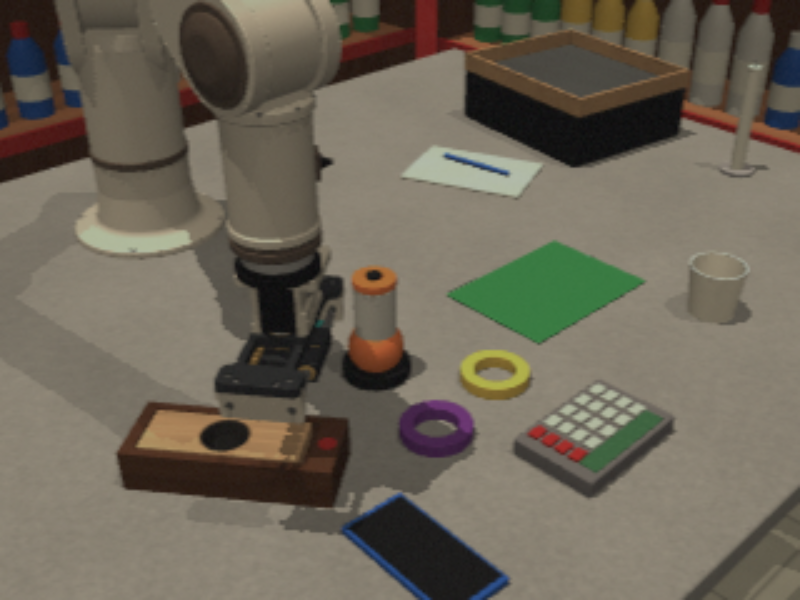

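The picture shows the gripper hovering. Depth puts the lowest visible gripper part at z≈130 mm, centred over the press point, with no fingertip on the board. The reported TCP z therefore looks about 3 cm too low. I'll go down in small steps and watch the force.

```bash
python3 -m creep '1 0 0 -0.5 0;1 0 0 -0.5 0;1 0 0 -0.5 0'; python3 -m creep '1 0 0 -0.5 0;1 0 0 -0.5 0;1 0 0 -0.5 0'; python3 -m creep '1 0 0 -0.3 0;1 0 0 -0.3 0;1 0 0 -0.3 0'
```

```text
t: 4.2
tool_pos: [0.5925, -0.197, 0.0284]
eef_rot: [-0.0, 0.899, -0.439, -0.0]
force: [-0.2, -0.1, -0.2]
gripper_width: 0.0004
t: 4.5
tool_pos: [0.5923, -0.1969, 0.0231]
eef_rot: [-0.0, 0.899, -0.439, -0.0]
force: [-0.8, 0.2, 0.8]
gripper_width: 0.0001
t: 4.8
tool_pos: [0.5922, -0.1969, 0.0199]
eef_rot: [-0.0, 0.899, -0.439, -0.001]
force: [0.0, -0.2, 0.3]
gripper_width: 0.0007
```

```bash
for i in 1 2 3; do python3 -m creep '1 0 0 -0.4 0;1 0 0 -0.4 0;1 0 0 -0.4 0' | grep -E 'tool_pos|force'; done;  python3 - <<'E'
from h import *
p=grab_frame("scene")
W=maskpts(p,np.ones((384,512),bool));o=np.array([.538,-.2387]);a=np.radians(-142.2)
ux=np.array([np.cos(a),np.sin(a)]);uy=np.array([-ux[1],ux[0]])
D=np.c_[(W[:,:2]-o)@ux,(W[:,:2]-o)@uy,W[:,2]]*1000
for z in range(48,180,8):
    m=(D[:,2]>z)&(D[:,2]<z+8)&(abs(D[:,0]+30)<120)&(abs(D[:,1])<130)
    d=D[m]
    if len(d)>3: print(z,len(d),"x",np.percentile(d[:,0],[2,50,98]).round(),"y",np.percentile(d[:,1],[2,50,98]).round())
E
```

```text
tool_pos: [0.592, -0.1969, 0.0157]
force: [-0.2, 0.1, -1.1]
tool_pos: [0.5918, -0.1968, 0.0115]
force: [0.3, -0.2, -1.2]
tool_pos: [0.5917, -0.1967, 0.0074]
force: [-0.3, -1.2, 0.1]
104 17 x [-99. -73. -40.] y [-80.  87.  87.]
112 132 x [-106.  -83.  -36.] y [-80.  87.  89.]
120 171 x [-106.  -94.  -36.] y [-80.  84.  89.]
128 275 x [-106.  -93.  -35.] y [-80.  21.  93.]
136 141 x [-106.  -67.  -35.] y [-81.  92.  95.]
144 277 x [-106.  -79.  -36.] y [-75.  64.  97.]
152 485 x [-105.  -77.  -37.] y [-86.  68.  95.]
160 79 x [-96. -78. -48.] y [-40.  14.  18.]
168 81 x [-96. -75. -48.] y [-18.  14.  19.]
176 75 x [-96. -78. -48.] y [-6. 14. 19.]
```

```bash
for i in 1 2 3; do python3 -m creep '1 0 0 -0.3 0;1 0 0 -0.3 0;1 0 0 -0.3 0' | grep -E 'tool_pos|force'; done
```

```text
tool_pos: [0.5928, -0.1963, 0.005]
force: [1.7, 1.0, 2.9]
tool_pos: [0.5938, -0.1955, 0.0025]
force: [0.7, 2.4, 4.8]
tool_pos: [0.5946, -0.1949, -0.0001]
force: [1.8, 2.9, 5.4]
```

Contact came at reported z≈0.0065, so the true height is the reported one plus about 38 mm. I'll keep pressing.

```bash
for i in 1 2; do python3 -m creep '1 -0.1 -0.1 -0.3 0;1 -0.1 -0.1 -0.3 0;1 -0.1 -0.1 -0.3 0' | grep -E 'tool_pos|force'; done; python3 -m creep '1 -0.1 -0.1 -0.2 0;1 -0.1 -0.1 -0.2 0;1 -0.1 -0.1 -0.2 0' | grep -E 'tool_pos|force'
```

```text
tool_pos: [0.5953, -0.1945, -0.0025]
force: [3.7, 4.4, 4.1]
tool_pos: [0.5958, -0.1941, -0.0049]
force: [3.7, 4.4, 4.9]
tool_pos: [0.5962, -0.1938, -0.0064]
force: [3.4, 4.0, 4.5]
```

```bash
for i in 1 2; do python3 -m creep '1 -0.1 -0.1 -0.2 0;1 -0.1 -0.1 -0.2 0;1 -0.1 -0.1 -0.2 0' | grep -E 'tool_pos|force'; done; python3 - <<'E'
from h import *
p=grab_frame("scene")
W=maskpts(p,np.ones((384,512),bool));o=np.array([.538,-.2387]);a=np.radians(-142.2)
ux=np.array([np.cos(a),np.sin(a)]);uy=np.array([-ux[1],ux[0]])
D=np.c_[(W[:,:2]-o)@ux,(W[:,:2]-o)@uy,W[:,2]]*1000
m=(abs(D[:,1])<25)&(D[:,0]>-40)&(D[:,0]<100)&(D[:,2]<110)&(D[:,2]>20)
for x in range(-30,100,15):
    d=D[m&(abs(D[:,0]-x)<7)]
    print(x,len(d),np.median(d[:,2]).round(1) if len(d) else "")
E
```

```text
tool_pos: [0.5965, -0.1937, -0.007]
force: [0.2, 5.0, 12.5]
tool_pos: [0.5966, -0.1938, -0.0071]
force: [-1.0, 4.5, 15.1]
-30 1 41.2
-15 2 52.9
0 48 55.9
15 95 64.4
30 92 70.9
45 89 77.2
60 70 83.0
75 29 35.1
90 48 43.8
```

The board is at the stop, with a measured slope of about 0.39 rad. Now I'll rise, move over the raised half, open the fingers and check where the fingertips are.

```bash
python3 -m creep '1 0 0 3 0;1 0 0 7 0;1 0 0 11 0;0 -4 -3 12 0;0 -9 -6.9 12 0;0 -9 -6.9 12 0;0 -9 -6.9 12 0;0 -9 -6.9 12 0;0 -9 -6.9 12 0;0 -9 -6.9 12 0'; cat > dk.py <<'E'
from h import *
o=np.array([.538,-.2387]);a=np.radians(-142.2)
ux=np.array([np.cos(a),np.sin(a)]);uy=np.array([-ux[1],ux[0]])
p=grab_frame("scene")
W=maskpts(p,np.ones((384,512),bool))
D=np.c_[(W[:,:2]-o)@ux,(W[:,:2]-o)@uy,W[:,2]]*1000
t=sense()["tool_pos"];print("tcp dock",((t[:2]-o)@ux).round(4),((t[:2]-o)@uy).round(4),t[2].round(4))
for z in range(48,260,10):
    d=D[(D[:,2]>z)&(D[:,2]<z+10)&(abs(D[:,0]+30)<150)&(abs(D[:,1])<130)]
    if len(d)>3: print(z,len(d),"x",np.percentile(d[:,0],[2,50,98]).round(),"y",np.percentile(d[:,1],[2,50,98]).round())
cv2.imwrite("pics/g.png",cv2.resize(p["frame"][100:300,80:300],(792,600)))
E
python3 dk.py
```

```text
t: 9.2
tool_pos: [0.5077, -0.2611, 0.1127]
eef_rot: [-0.007, 0.9, -0.435, 0.005]
force: [-0.9, 0.8, 0.1]
gripper_width: 0.0514
tcp dock 0.0378 -0.0008 0.1127
48 170 x [-24.  -1.  30.] y [-29.  19.  31.]
58 204 x [ 2. 16. 53.] y [-29.  12.  31.]
68 215 x [22. 37. 63.] y [-29.   8.  31.]
78 140 x [44. 56. 64.] y [-29.   3.  31.]
148 40 x [26. 35. 47.] y [-31. -27.  35.]
158 72 x [25. 33. 47.] y [-40. -25.  44.]
168 62 x [26. 30. 47.] y [-40.  40.  45.]
178 49 x [26. 32. 47.] y [-44.  42.  46.]
188 6 x [26. 27. 28.] y [-44. -40. -35.]
198 5 x [26. 33. 38.] y [-37. -31. -29.]
208 40 x [ 3. 33. 70.] y [-80.  85.  87.]
218 226 x [ 1. 23. 71.] y [-82.  85.  88.]
228 308 x [ 1. 11. 68.] y [-82.  35.  88.]
238 287 x [ 1. 17. 71.] y [-84.  43.  93.]
248 464 x [ 1. 30. 70.] y [-88.  44.  95.]
258 468 x [ 3. 26. 67.] y [-85.  51.  95.]
```

View pics/g.png

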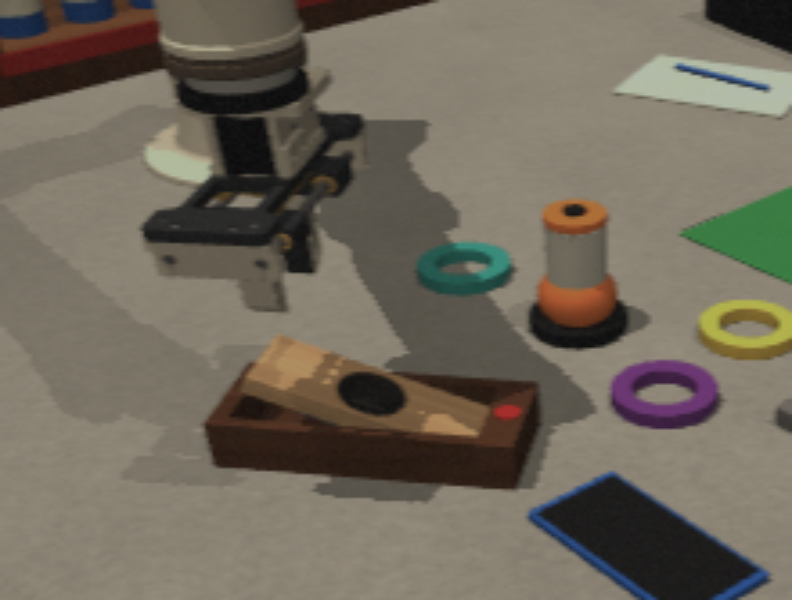

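The picture shows the board tipped up, its raised end at about (270,370), and the open gripper right above that half. The fingertips measure z≈150 mm against a reported 113, which confirms a constant offset of about +37.5 mm. I'll descend and grip.

```bash
python3 -m creep '0 0 0 0 0;0 0 0 0 0;0 0 0 -3 0.5;0 0 0 -6 0.5;0 0 0 -8 0.5;0 0 0 -9.2 0.5;0 0 0 -9.2 0.5;0 0 0 -9.2 0.5'; python3 -m creep '0.6 0 0 0 0;0.6 0 0 0 0;0.6 0 0 0 0;0.6 0 0 0 0;0.6 0 0 0 0;0.6 0 0 0 0;0.6 0 0 0 0' 30
```

```text
t: 10.05
tool_pos: [0.5083, -0.2612, 0.0213]
eef_rot: [-0.007, 0.902, -0.431, 0.005]
force: [0.4, 0.2, 0.7]
gripper_width: 0.0916
t: 10.75
tool_pos: [0.5083, -0.2614, 0.0214]
eef_rot: [-0.007, 0.902, -0.431, 0.005]
force: [-0.2, -0.6, 1.9]
gripper_width: 0.0597
```

```bash
python3 -m creep '0.6 0 0 1 0;0.6 0 0 2.5 0;0.6 0 0 5 0;0.6 0 0 8 0;0.6 0 0 12 0;0.6 0 0 16 0;0.6 0 0 19 0;0.6 0 0 19 0'; python3 -m creep '0.6 0 4 0 0;0.6 0 8 0 0;0.6 0 12 0 0;0.6 0 16 0 0;0.6 0 20 0 0;0.6 -0.5 24 0 0;0.6 -0.5 28 0 0;0.6 -0.5 32 0 0;0.6 -1 36 0 0;0.6 -1 40 0 0;0.6 -1 44 0 0;0.6 -1 48 0 0';python3 -m creep '0.6 0 2 0 0;0.6 0 2.5 0 0;0.6 0 2.5 0 0'; python3 - <<'E'
from h import *
print(sense()["joints"].round(2),sense()["moment"].round(2))
p=grab_frame("scene");cv2.imwrite("pics/i.png",cv2.resize(p["frame"][60:260,180:400],(792,600)))
E
```

```text
t: 11.55
tool_pos: [0.5116, -0.2621, 0.2175]
eef_rot: [-0.006, 0.902, -0.431, 0.01]
force: [1.1, -0.4, -2.0]
gripper_width: 0.0595
t: 12.75
tool_pos: [0.5004, 0.219, 0.2171]
eef_rot: [-0.005, 0.902, -0.431, 0.01]
force: [1.1, -0.4, -1.3]
gripper_width: 0.0596
t: 13.05
tool_pos: [0.4994, 0.2443, 0.2166]
eef_rot: [-0.005, 0.903, -0.43, 0.009]
force: [0.1, -0.5, -2.6]
gripper_width: 0.0595
[ 0.19  0.38 -0.88  1.77  0.33  1.13 -1.68] [-0.13  0.04 -0.02]
```

View pics/i.png

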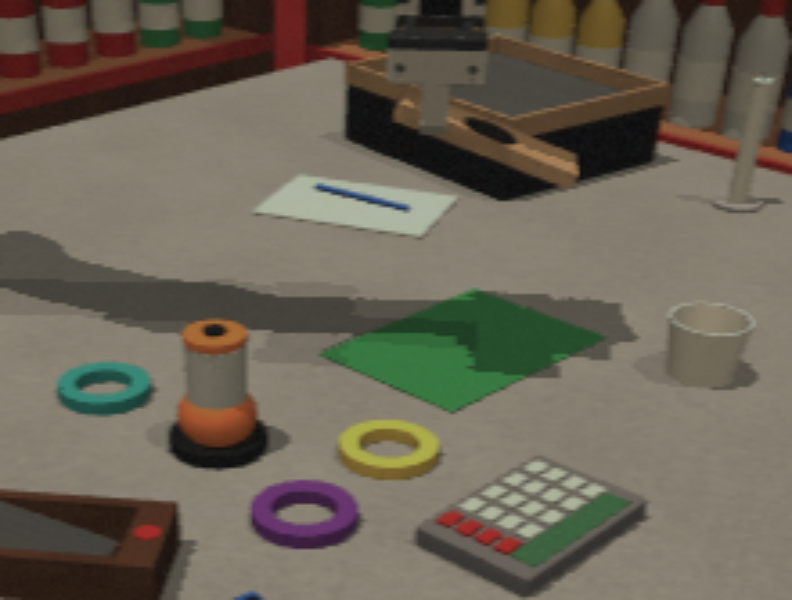

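The board is held tilted over the mat, its low end to the right. I'll lower until that end touches, then settle it flat with a light grip.

```bash
python3 -m creep '0.6 0 0.1 -4 0;0.6 0 0.1 -8 0;0.6 0 0.1 -12 0;0.6 0 0.1 -16 0;0.6 0 0.1 -19 0;0.6 0 0.1 -19.5 0;0.6 0 0.1 -19.5 0'; python3 -m creep '0.6 0 0 -0.6 0;0.6 0 0 -1.2 0;0.6 0 0 -1.8 0;0.6 0 0 -2.4 0;0.6 0 0 -3 0;0.6 0 0 -3 0' 8;python3 -m creep '0.6 0 0 -0.5 0;0.6 0 0 -1 0;0.6 0 0 -1.5 0;0.6 0 0 -1.5 0' 5
```

```text
t: 13.8
tool_pos: [0.4998, 0.242, 0.0211]
eef_rot: [-0.003, 0.902, -0.432, 0.009]
force: [0.6, 0.1, -1.1]
gripper_width: 0.0596
t: 14.4
tool_pos: [0.4996, 0.242, -0.0097]
eef_rot: [-0.003, 0.902, -0.431, 0.009]
force: [0.4, -0.4, -1.3]
gripper_width: 0.0599
t: 14.8
tool_pos: [0.4991, 0.2418, -0.0255]
eef_rot: [-0.003, 0.902, -0.431, 0.008]
force: [-0.0, -0.2, -0.7]
gripper_width: 0.0599
```

```bash
python3 -m creep '0.6 0 0 -0.4 0;0.6 0 0 -0.5 0;0.6 0 0 -0.5 0;0.2 0 0 -0.5 0;0.1 0 0 -0.5 0;0 0 0 -0.5 0;0 0 0 -0.5 0'; python3 -m creep '0 0 0 4 0;0 0 0 8 0;0 0 0 12 0;0 0 0 16 0;0 0 -4 20 0;0 -2 -8 22 0;0 -2 -12 22 0;0 -2 -12 22 0'; cat > bd.py <<'E'
from h import *
import sys
for n in("scene","top"):
    p=grab_frame(n);f=p["frame"].astype(int);b,g,r=f[...,0],f[...,1],f[...,2]
    d=outline_of(p,"board_center"); print(n,[(x["rect"],round(x["conf"],2)) for x in d[:3]])
    vv,uu=np.mgrid[:384,:512]
    X=onplane(p,uu.ravel(),vv.ravel(),.019).reshape(384,512,3)
    roi=(abs(X[...,0]-.531)<.11)&(abs(X[...,1]-.2715)<.09)
    Z=np.full(f.shape[:2],np.nan);ok=p["z_map"]>0;Z[ok]=maskpts(p,ok)[:,2]
    bm=(roi&~((g>r+15))).astype(np.uint8); bm=cv2.morphologyEx(bm,cv2.MORPH_OPEN,np.ones((3,3)))
    m=(roi&(r>g)&(r>b+25)).astype(np.uint8)
    h=np.vstack([c[:,0] for c in cv2.findContours(m,0,1)[0] if len(c)>8])
    rc=cv2.minAreaRect((onplane(p,h[:,0],h[:,1],.019)[:,:2]*1000).astype(np.float32))
    print(" rect",np.round(rc[0],1),np.round(rc[1],1),round(rc[2],1),"z pct",np.nanpercentile(Z[m>0],[5,50,95]).round(4))
    dk=(roi&(f.max(2)<45)).astype(np.uint8); n_,l,st,c=cv2.connectedComponentsWithStats(dk); 
    if n_>1:
        i=1+np.argmax(st[1:,4]);print(" dish",st[i].tolist(),onplane(p,*c[i],.019)[0].round(4))
    cv2.imwrite(f"pics/{sys.argv[1]}_{n}.png",cv2.resize(p["frame"][100:250,100:400] if n=="top" else p["frame"][60:260,180:400],(792,600)))
E
python3 bd.py j
```

```text
t: 15.5
tool_pos: [0.4993, 0.2419, -0.0303]
eef_rot: [-0.003, 0.902, -0.431, 0.009]
force: [-0.6, 0.5, -0.8]
gripper_width: 0.0873
t: 16.3
tool_pos: [0.4798, 0.1141, 0.19]
eef_rot: [-0.001, 0.9, -0.436, 0.01]
force: [0.9, -0.1, 0.1]
gripper_width: 0.0918
scene []
 rect [544.4 258.4] [159.2  87. ] 37.5 z pct [0.0027 0.0164 0.0193]
 dish [304, 168, 13, 7, 71] [0.5381 0.2678 0.019 ]
top [([151.7, 187.4, 25.4, 34.5], 0.71), ([322.5, 175.4, 68.6, 82.1], 0.17)]
 rect [529.1 270.3] [217.3 177. ] 0.4 z pct [6.000e-04 6.242e-01 6.620e-01]
 dish [165, 222, 17, 35, 95] [0.4632 0.2705 0.019 ]
```

View pics/j_scene.png

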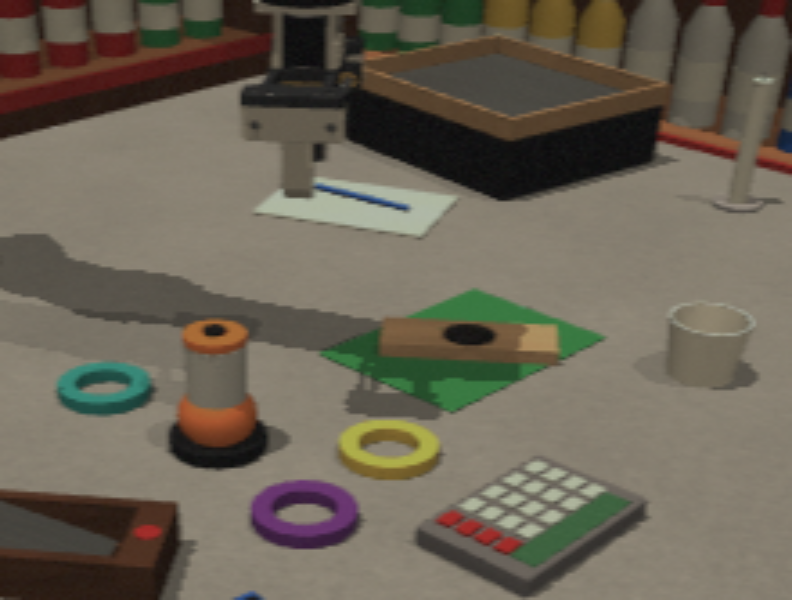

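The picture shows the board flat on the mat, hollow up, with its dish at about (470,335). Now for the lantern: centre at (0.5125,-0.015), with the pads about 90 mm up on the white cylinder.

```bash
python3 -m creep '0 1 -4 0 0;0 2 -8 0 0;0 3.3 -12.9 0 0;0 3.3 -12.9 0 0;0 3.3 -12.9 0 0;0 3.3 -12.9 0 0'; python3 -m creep '0 0 0 -4 0;0 0 0 -8 0;0 0 0 -12 0;0 0 0 -14.5 0;0 0 0 -15.3 0;0 0 0 -15.3 0;0 0 0 -15.3 0'
```

```text
t: 17.1
tool_pos: [0.512, -0.0035, 0.1895]
eef_rot: [-0.004, 0.903, -0.429, 0.008]
force: [-0.6, -0.3, 0.1]
gripper_width: 0.0919
t: 17.8
tool_pos: [0.5131, -0.0022, 0.0377]
eef_rot: [-0.005, 0.903, -0.429, 0.009]
force: [0.7, -0.1, -0.2]
gripper_width: 0.0915
```

```bash
python3 bd.py k
```

```text
scene [([162.8, 224.1, 46.0, 19.9], 0.63), ([283.4, 163.6, 52.1, 17.1], 0.61)]
 rect [543.1 258.4] [162.   86.7] 38.2 z pct [0.0036 0.0164 0.0193]
 dish [304, 169, 13, 6, 64] [0.5392 0.2667 0.019 ]
top [([147.2, 187.8, 51.8, 55.1], 0.84)]
 rect [530.5 270.4] [220.5 175. ] 0.6 z pct [-0.0011  0.0188  0.0243]
 dish [165, 208, 17, 16, 217] [0.5348 0.2734 0.019 ]
```

```bash
python3 -m creep '0 0 -0.6 0 0;0 0 -1.3 0 0;0 0 -1.3 0 0;0 0 -1.3 0 0'; python3 -m creep '0.8 0 0 0 0;0.8 0 0 0 0;0.8 0 0 0 0;0.8 0 0 0 0;0.8 0 0 0 0;0.8 0 0 0 0;0.8 0 0 0 0;0.8 0 0 0 0' 35;
```

```text
t: 18.4
tool_pos: [0.5132, -0.0173, 0.0379]
eef_rot: [-0.004, 0.903, -0.43, 0.009]
force: [-0.6, 0.8, 0.9]
gripper_width: 0.0919
t: 19.2
tool_pos: [0.513, -0.0169, 0.038]
eef_rot: [-0.004, 0.903, -0.43, 0.009]
force: [-1.1, 0.9, 2.7]
gripper_width: 0.0485
```

Gripped at 48.5 mm, which matches the cylinder. I'll lift it, carry it over the board and compare it with the dish.

```bash
python3 -m creep '0.8 0 0 1 0;0.8 0 0 2.5 0;0.8 0 0 4.5 0;0.8 0 0 7 0;0.8 0 0 9 0;0.8 0 0 10 0;0.8 0 0 10 0;0.8 0 0 10 0'; python3 -m creep '0.8 0.3 2 0 0;0.8 0.5 5 0 0;0.8 0.7 8 0 0;0.8 1 11 0 0;0.8 1.2 14 0 0;0.8 1.5 17 0 0;0.8 1.8 20 0 0;0.8 2 23 0 0;0.8 2.2 25.5 0 0;0.8 2.4 27.5 0 0;0.8 2.4 28.6 0 0;0.8 2.4 28.6 0 0'; python3 -m creep '0.8 0 0 0 0;0.8 0 0 0 0'
cat > ln.py <<'E'
from h import *
from scipy.optimize import least_squares
t=sense()["tool_pos"];print("tcp",t.round(4))
for n in("scene","top"):
    p=grab_frame(n);W=maskpts(p,np.ones((384,512),bool))
    q=np.zeros((384,512),bool)
    f=p["frame"].astype(int);b,g,r=f[...,0],f[...,1],f[...,2]
    ok=p["z_map"]>0
    X=np.zeros((384,512,3));X[ok]=W
    near=ok&(np.hypot(X[...,0]-t[0],X[...,1]-t[1])<.06)&(X[...,2]>.02)
    o=near&(r>g*1.5)&(r>b*2)&(r>90)
    L=X[o];print(n,"orange",len(L),L[:,2].min().round(3) if len(L) else "",L[:,2].max().round(3) if len(L) else "")
    lo=L[L[:,2]<np.percentile(L[:,2],5)+.06] if len(L) else L
    if len(lo)>20:
        s=least_squares(lambda c:np.linalg.norm(lo-c,axis=1)-.032,[*t[:2],lo[:,2].mean()],loss="soft_l1",f_scale=.002);print(" ball fit",s.x.round(4),len(lo))
    print([ (d["centre"],round(d["conf"],2)) for d in place_of(p,"lantern_center")[:1]])
    cv2.imwrite(f"pics/l_{n}.png",cv2.resize(p["frame"][60:210,250:415],(660,600)))
E
python3 ln.py
```

```text
t: 20.0
tool_pos: [0.5126, -0.0173, 0.1377]
eef_rot: [-0.004, 0.903, -0.43, 0.009]
force: [-0.2, -0.1, -4.0]
gripper_width: 0.0488
t: 21.2
tool_pos: [0.5351, 0.2704, 0.1366]
eef_rot: [-0.004, 0.903, -0.429, 0.008]
force: [-0.7, 0.2, -3.3]
gripper_width: 0.0483
t: 21.4
tool_pos: [0.5349, 0.2687, 0.1359]
eef_rot: [-0.003, 0.903, -0.429, 0.008]
force: [0.2, -0.6, -3.4]
gripper_width: 0.0487
tcp [0.5349 0.2687 0.1359]
scene orange 206 0.117 0.154
 ball fit [0.535  0.2701 0.1327] 206
[([310.4, 130.6], 0.84)]
top orange 0  
[([139.3, 154.5], 0.66)]
```

View pics/l_scene.png

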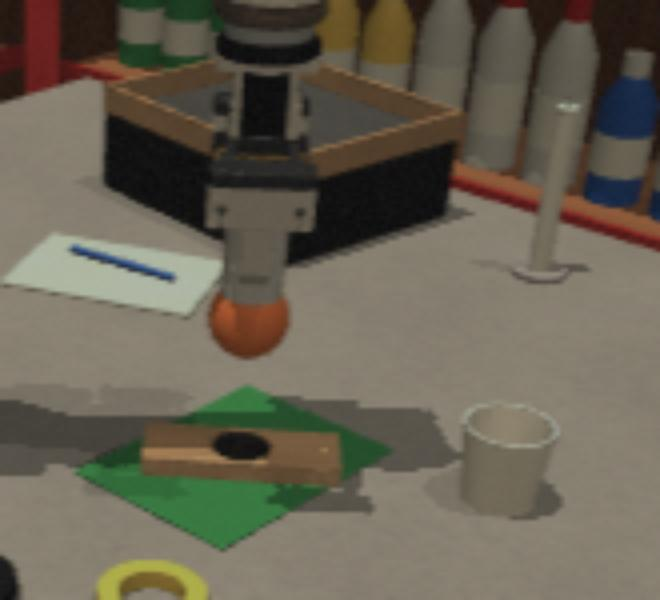

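The lantern hangs upright over the dish. The ball fit is (0.535,0.270) with its lowest point at z=0.101. The dish averages (0.537,0.270), so seating is about 90 mm down.

```bash
python3 -m creep '0.8 0.2 0 -2 0;0.8 0.2 0 -4.5 0;0.8 0.2 0 -6.5 0;0.8 0.2 0 -7.5 0;0.8 0.2 0 -8 0;0.8 0.2 0 -8.2 0;0.8 0.2 0 -8.2 0;0.8 0.2 0 -8.2 0'; python3 ln.py; for i in 1 2 3; do python3 -m creep '0.8 0 0 -0.2 0;0.8 0 0 -0.2 0;0.8 0 0 -0.2 0' | grep -E 'tool_pos|force'; done
```

```text
t: 22.4
tool_pos: [0.5382, 0.2697, 0.0556]
eef_rot: [-0.004, 0.903, -0.43, 0.009]
force: [-0.2, -0.1, -3.0]
gripper_width: 0.0484
tcp [0.5382 0.2697 0.0556]
scene orange 191 0.036 0.075
 ball fit [0.5383 0.2712 0.0532] 191
[([313.0, 155.9], 0.88)]
top orange 0  
[]
tool_pos: [0.5378, 0.2694, 0.0531]
force: [0.4, 0.2, -3.7]
tool_pos: [0.5377, 0.2693, 0.051]
force: [0.5, 0.6, -3.8]
tool_pos: [0.5375, 0.2693, 0.0488]
force: [0.2, -0.2, -3.1]
```

```bash
for i in 1 2 3; do python3 -m creep '0.8 0 0 -0.15 0;0.8 0 0 -0.15 0;0.8 0 0 -0.15 0' | grep -E 'tool_pos|force'; done
```

```text
tool_pos: [0.5376, 0.2693, 0.0473]
force: [-0.2, 0.7, -3.8]
tool_pos: [0.5377, 0.2694, 0.0459]
force: [-0.3, 1.0, -3.6]
tool_pos: [0.5383, 0.2701, 0.0454]
force: [-1.8, -0.0, 5.2]
```

Contact came exactly at the seated height of 11 mm. I'll release in place and check before retreating.

```bash
python3 -m creep '0.45 0 0 0 0;0.4 0 0 0 0;0.3 0 0 0 0;0.2 0 0 0 0;0.1 0 0 0 0;0 0 0 0 0;0 0 0 0 0;0 0 0 0 0' 3; python3 ln.py; python3 -m creep '0 0 0 2 0;0 0 0 5 0;0 0 0 9 0;0 0 0 13 0;0 0 0 17 0;0 0 -4 20 0;0 0 -9 20 0;0 0 -14 20 0;0 0 -19 20 0;0 0 -24 20 0;0 0 -24 20 0'; python3 - <<'E'
from h import *
ims=[]
for n,(a,b,c,d) in dict(scene=(100,230,240,400),top=(150,280,90,250)).items():
    p=grab_frame(n);W=maskpts(p,p["z_map"]>0);s=W[(np.hypot(W[:,0]-.538,W[:,1]-.27)<.04)]
    for lo,hi in((.06,.10),(.112,.135)):
        k=s[(s[:,2]>lo)&(s[:,2]<hi)]
        from scipy.optimize import least_squares
        if len(k)>15:print(n,lo,len(k),least_squares(lambda q:np.hypot(k[:,0]-q[0],k[:,1]-q[1])-.024,[.538,.27],loss="soft_l1",f_scale=.002).x.round(4) if lo<.1 else ((k.max(0)+k.min(0))/2).round(4),"zmax",np.percentile(s[:,2],99).round(4))
    ims.append(cv2.resize(p["frame"][a:b,c:d],(480,390)))
cv2.imwrite("pics/m.png",cv2.resize(np.hstack(ims),(800,325)))
E
```

```text
t: 25.2
tool_pos: [0.5384, 0.27, 0.0454]
eef_rot: [-0.004, 0.903, -0.429, 0.009]
force: [0.8, 0.4, 0.3]
gripper_width: 0.0917
tcp [0.5384 0.27   0.0454]
scene orange 194 0.024 0.064
 ball fit [0.5361 0.2725 0.041 ] 194
[([308.3, 153.6], 0.88)]
top orange 0  
[]
t: 26.5
tool_pos: [0.5384, 0.0198, 0.2447]
eef_rot: [-0.002, 0.9, -0.435, 0.009]
force: [0.1, -0.2, -0.8]
gripper_width: 0.0917
scene 0.06 181 [0.5344 0.2737] zmax 0.1336
scene 0.112 158 [0.5334 0.2727 0.1236] zmax 0.1336
top 0.06 97 [0.5341 0.2728] zmax 0.1396
top 0.112 200 [0.5312 0.2751 0.1238] zmax 0.1396
```

View pics/m.png

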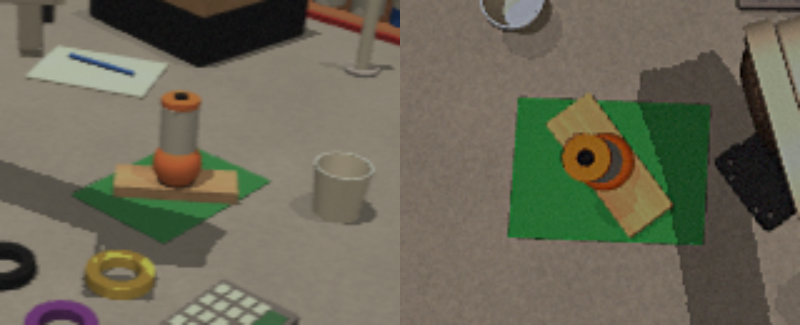

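The picture shows the lantern upright in the dish, with the board flat on the mat. The ball's centre is at z=0.041, against 0.043 expected when seated. Handing in.

```bash
python3 -m creep '0 0 0 0 0;0 0 0 0 0;0 0 0 0 0;0 0 0 0 0;0 0 0 0 0'; python3 -c "
from workcell import *
print(hand_in())"
```

```text
t: 27.1
tool_pos: [0.5383, 0.0288, 0.2454]
eef_rot: [-0.004, 0.902, -0.431, 0.009]
force: [0.3, -0.0, -0.1]
gripper_width: 0.0918
the job is handed in; nothing more can be done
None
```

I finished the job and handed it in at about 27 s of the 72 s allowed; the hand-in reports no verdict. I pressed the board's end down to the stop, took it out by the raised half and laid it flat, hollow up, on the mat. I then lifted the lantern out of the black ring, seated it in the hollow, let go and drew the arm back.

**Last checks:**
- **Board:** flat on the mat. Its dish measured (0.535, 0.273) from the top camera, against a mat centre of about (0.531, 0.272).
- **Lantern:** the final cylinder fits put it at (0.534, 0.273), about 1 mm from that dish position. It looked upright, at most about 3–4° off and within measurement noise. The ball's centre was at z=0.041 m, against 0.043 m expected when seated.
- **Calculator, phone and cup:** I never reached for them and the arm met no contact near them, but I did not measure their positions again at the end.

**What disagreed:**
- **Tool height:** the reported TCP height was about 38 mm too low. I found this when my first press met no force, confirmed it by contact and by depth of the fingertips, and corrected for it.
- **Cameras:** the two views differed by about 4–6 mm around the mat. I aimed between them and the dish centred the lantern.

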